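Gauge a sample cylinder at its test pad

ROBOT

A 6-joint arm with a two-finger parallel gripper is mounted at the origin on a cart in front of the work surface, level with it; the furniture and walls round the work are solid. World frame = base frame: x ahead of the robot, y to its left, z up, the work surface at z = 0. Lengths are in m, angles in degrees, forces in N, time in s.
With the tool pointing down it reaches from about 0.4 to 0.825 m from the base axis. Payload 7 kg.
Tool frame: the origin (TCP) lies midway between the tips of the shut fingers; the grasp point (between the pads) lies 19 mm behind it; z points along the fingers, y is the direction in which the jaws open and shut (so a half turn about z gives the same grasp; the last joint's range is limited). The gripper opens to 88 mm and grips with 3 to 60 N. Pads are 19 mm wide; open, the fingers measure 130 mm over their backs; the gripper's body (78 mm by 193 mm) begins 47 mm behind the grasp point.
Start: joints at [-51.159, 20.546, 0.682, 0, -70.136, -16.507], TCP at [0.256, -0.624, 0.227] pointing down, gripper open.
Joint ranges: [-176.03, 176.03], [-82.01, 121.73], [-58.28, 71.71], [-173.87, 95.51], [-174.79, -0.11], [-173.66, 173.66]. Speed limits (degrees/s): [136.94, 136.94, 172.46, 180, 180, 180].

INTERFACE

Orientations are given as [roll, pitch, yaw] about the fixed x, y, z axes, in that order (R = Rz(yaw) Ry(pitch) Rx(roll)).
In Python, from plant import get_state, capture, close_job gives the robot as it stands.
- The arm moves only by the tool apply_moves, never from a script. Its argument "commands" is a list of rows, each an object with "grip": the opening, from 0 (shut) to 1 (fully open); "dp": the shift along the tool's x, y, z in mm, a list of three; "yaw": the turn about the tool's z in rad. A call has 1 to 12 rows; each row is the pose to reach, as a shift and turn from the pose commanded when the call began, along the tool's axes at that moment; what a row does not reach only later rows make up. A row lasts 1/8 s, in which the tool goes at most 62.5 mm and 10.7 degrees, less where a joint would pass 70% of its speed; a pose out of reach is approached as far as the arm can. A call with a gripper value outside its range is refused whole. The fingers move at their own pace and stop on an object; "newtons" is the grip in N (left out, the last holds). Time passes only in rows, so rows that repeat a pose let the fingers close. It gives the time, the measured TCP pose, the force and the opening at its end, in the units of the state.
- get_state(): the state, without advancing time (a new reading comes with each control period).
- capture(name): name is "scene" or "top" or "wrist"; returns a dict with "color" (384x512x3 uint8, red, green, blue), "camera_matrix" (3x3 intrinsics, pixels), "k1" (the pictures are not rectified: a ray, as slopes to the right and down, at radius r is drawn at 1 + k1 r^2 times it, then the intrinsics apply), "xyz" and "rotation" of the camera in the world; the wrist camera has in their place "T_tool_cam" (4x4, takes a point from camera to tool coordinates, whose origin is the TCP and whose axes are the flange's). Camera axes: x right, y up, looking along -z (the intrinsics and any distortion apply to the point x, -y, -z); pixel columns grow to the right and rows downward; lengths in m; the calibration is good to about 2 mm. A picture is of the moment at which its call begins: read the wrist's pose just before it. There is no depth.
- close_job(): hands the job in, once; it reports no verdict.
The state is a dict: "time_s": time; "joints": joint angles; "qd": joint speeds; "joint_torque": joint torques, N m; "tcp_pos": TCP position; "eef_rot": TCP orientation; "contact_force": force on the tool from outside, world axes, zero at the start; "moment": the same for the moment, N m; "gripper_width": finger opening in m.
Only numpy, scipy, OpenCV 4.12 (cv2) and the standard library are available. Lean on these libraries where they do the work, as an engineer would, in place of code of your own. Each camera call takes 0.05 s, during which the arm holds its last target.

TASK

Roll the metal sample cylinder along the grey mat, without lifting it off, until the flat round test pad on its barrel faces straight up, and let go of it. Then take the gauge probe out of its stand by the handle and, holding it upright, set its spring tip on the middle of the pad and press gently until the tip is pushed about halfway in, never all the way. Finish holding the probe there, pressed on the pad; do not let go of it, and leave the bottle, tape roll and funnel as they are.

Things in the scene. Friction and masses are not known exactly. Their poses are not given: they have to be found in the camera images.
- mat: Flat grey mat, 260 x 300 x 3 mm, fixed to the worktop. Origin: middle of its underside; its top is 3 mm above the worktop. x is its 260 mm side, y its 300 mm side.
- cylinder: Loose metal cylinder lying on the mat, 0.4 kg. End collars 56 mm dia., 18 mm wide (55 to 73 mm either side of the middle) roll on the mat; between them a 34 mm dia. barrel; 18 mm dia. stubs stick out 10 mm at the ends. Origin: middle of the axis, 31 mm above the worktop. y along the axis; z out through the pad, at first 70 deg from up, towards the robot. It rests where let go. Friction about 0.6.
- pad (a point): Centre of the flat top of the test pad, a round boss of 18 mm diameter half way along the barrel, 24 mm from the axis (it stands 7 mm out of the barrel and stays 4 mm inside the collars). z points straight out of the pad, y along the cylinder's axis.
- stand: White block 56 x 56 x 60 mm, fixed to the worktop, with one square hole (22.5 mm wide, 56 mm deep) in its top, in which the probe stands; grey foot plate 80 x 80 x 6 mm. Origin: middle of its underside.
- probe: Gauge probe, 0.12 kg, standing tip down in the stand. White square handle 24 x 24 mm, 72 mm tall (sides along x and y), a 20 mm round knob 4 mm tall on top; below it a steel nose 18 mm dia., 38 mm long, and a spring tip 12 mm longer. Origin: middle of the handle's underside, which rests on the stand's top 60 mm above the worktop. z up. It must rise over 50 mm to clear the stand.
- probe_handle (a point): Middle of the probe's handle, 40 mm above the probe's origin: a good place to grip it. The handle's top is 36 mm above it; the tip face is 90 mm below it when not pressed.
- tip_face (a point): Middle of the flat end of the probe's spring tip, a 9 mm round steel pin, 50 mm below the probe's origin when not pressed. z points up, along the probe.
- tip (a joint): How far the spring tip is pushed in: 0 free, 0.008 m fully in. It starts to move at about 0.9 N and takes 0.6 N for each further mm (about 3.3 N halfway, 5.7 N when fully in).
- amber_bottle: Bystander: small brown bottle with a dark cap, 34 mm wide, 92 mm tall, loose. Origin: middle of its underside.
- tape_roll: Bystander: roll of white tape lying flat, 53 mm wide, 13 mm high, loose. Origin: middle of its underside.
- adapter: Bystander: white moulded funnel adapter, 45 mm wide and high, loose. Origin: middle of its underside.

How it is judged (in metres and radians):
On the way, in this order (a step that is already met when the one before it is completed fails the run):
1. the cylinder has been rolled until its pad faces up, and has been let go on the mat (angle between pad's own z axis and vertical below 0.17 rad and contact force between mat and cylinder above 1 N and height (world z) of cylinder below 0.038 m and contact force between the fingers and cylinder below 0.2 N and linear speed of cylinder below 0.02 m/s), for 0.2 s.
2. the probe has been taken out of its stand (z of tip_face in the frame of stand above 0.061 m and contact force between the fingers and probe above 1 N), for 0.1 s.
At the end, for the whole second after the job is handed in: Cylinder on the mat, untouched by the robot, pad up within 10 deg. Probe held in the fingers, clear of its stand, upright within 8 deg, square to the pad within 11 deg, tip within 6 mm of the pad's centre and pushed in 2 to 6.5 mm (1 to 8 N). All still for the last second (all of step 1 and contact force between the arm and cylinder below 0.2 N and horizontal distance between tip_face and pad below 0.006 m and distance between tip_face and pad below 0.007 m and angle between probe's own z axis and vertical below 0.14 rad and angle between the z axis of probe and the z axis of pad, either way round below 0.2 rad and value of joint tip between 0.002 and 0.0065 m and contact force between probe and cylinder between 1 and 8 N and contact force between the fingers and probe above 2 N and contact force between stand and probe below 0.1 N and linear speed of probe below 0.02 m/s); the arm keeps its last pose, push and grip.
It fails at once if the cylinder was lifted off the mat (height (world z) of cylinder above 0.048 m).
It fails at once if the probe was pressed hard on the cylinder (over 15 N) (contact force between probe and cylinder above 15 N).
It fails at once if the tip was pushed in to its stop (value of joint tip above 0.0078 m and contact force between probe and cylinder above 1 N).
It fails at once if the bottle, tape roll or funnel was moved more than 3 cm (distance of any of amber_bottle, tape_roll, adapter from where it was at the start of the episode above 0.03 m).
It also fails if it takes over 58 s, if anything falls off the work surface, if the arm or the gripper's body presses on something with over 40 N, if the wrist force passes 120 N, or if a joint passes its speed limit or range.

## Working session

There is one attempt and no reset: what is moved stays moved. The work goes in short steps, Python scripts to look and compute and a tool call to move; the robot and the scene stay as the last step left them, time stands still between calls to the robot, and variables do not carry over. Pictures are saved under pics/ and viewed, and the job is handed in when it is done.

Besides the shell and the picture viewer there is one more tool, called after ">>>" by a JSON object that holds its "op" and its "data", one argument or row to a line. apply_moves: Moves the arm, as the interface text tells. Its arguments: {"type":"object","properties":{"commands":{"type":"array","items":{"type":"object","properties":{"grip":{"type":"number"},"dp":{"type":"array","items":{"type":"number"}},"yaw":{"type":"number"}}}},"newtons":{"type":"number"}},"required":["commands"]}

```bash
ls; mkdir -p pics
python3 - <<'E'
from plant import *
import cv2
print(get_state())
for n in("scene","top","wrist"):
    c=capture(n); cv2.imwrite(f"pics/{n}0.png",c["color"][:,:,::-1])
    print(n,{k:v for k,v in c.items() if k!="color"})
E
```

```text
pics
{'time_s': 0.0, 'joints': array([-5.11601603e+01,  2.05912700e+01,  6.31344737e-01, -2.07479782e-02,
       -7.01363456e+01, -1.65070116e+01]), 'qd': array([-0.05547173, -0.0279485 , -0.06425411,  0.03447968, -0.09688833,
        0.02350436]), 'joint_torque': array([-1.58138726e-03, -5.82721639e+01,  2.93051165e+01,  6.99701965e+00,
        6.65083411e-03, -1.55496036e-04]), 'tcp_pos': array([ 0.25626656, -0.62390267,  0.22560414]), 'eef_rot': array([ 1.79902155e+02, -8.65610530e-03, -1.57674231e+02]), 'contact_force': array([ 0.54518057, -0.51423118,  0.03851473]), 'moment': array([-0.031929  , -0.02103274,  0.02966507]), 'gripper_width': 0.0879653015876032}
scene {'camera_matrix': array([[374.75188123,   0.        , 252.8137728 ],
       [  0.        , 374.75188123, 190.89004253],
       [  0.        ,   0.        ,   1.        ]]), 'k1': -0.013302284876854772, 'xyz': array([-0.02647408, -0.55358892,  0.51786089]), 'rotation': array([ 63.73666029,  -0.08880914, -48.90203545])}
top {'camera_matrix': array([[410.7743502 ,   0.        , 252.62622982],
       [  0.        , 410.7743502 , 190.95345751],
       [  0.        ,   0.        ,   1.        ]]), 'k1': -0.034469805712525926, 'xyz': array([ 0.43804077, -0.00709174,  1.12236925]), 'rotation': array([  9.82589104,   0.32076959, -91.19337541])}
wrist {'camera_matrix': array([[299.11090985,   0.        , 254.99639168],
       [  0.        , 299.11090985, 189.15944943],
       [  0.        ,   0.        ,   1.        ]]), 'k1': -0.050403597807418495, 'T_tool_cam': array([[-5.62158754e-04,  9.55016550e-01,  2.96551973e-01,
         8.13973251e-02],
       [ 9.99999065e-01,  1.67302855e-04,  1.35686581e-03,
        -1.85625284e-03],
       [ 1.24621532e-03,  2.96552459e-01, -9.55015752e-01,
        -1.57247521e-01],
       [ 0.00000000e+00,  0.00000000e+00,  0.00000000e+00,
         1.00000000e+00]])}
```

View pics/scene0.png

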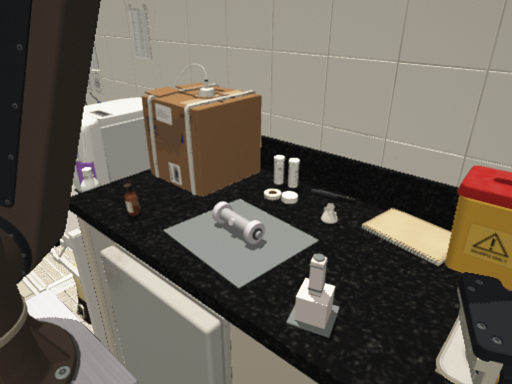

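View pics/top0.png

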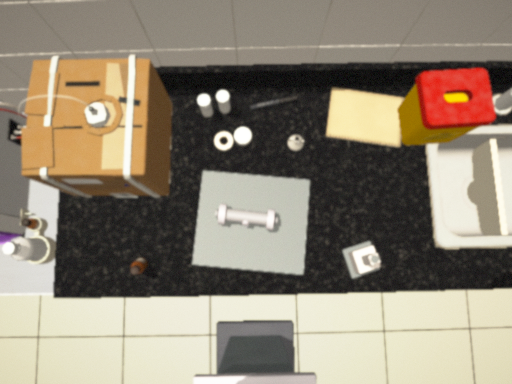

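View pics/wrist0.png

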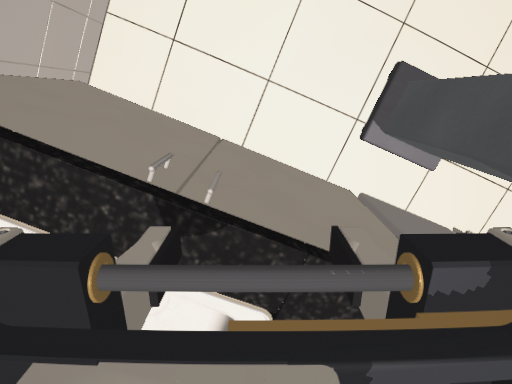

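```bash
cat > h.py <<'E'
import numpy as np,cv2
from plant import *
from scipy.spatial.transform import Rotation as R
def campose(c,st=None):
    if 'xyz' in c: return R.from_euler('xyz',c['rotation'],degrees=True).as_matrix(),np.array(c['xyz'])
    Rt=R.from_euler('xyz',st['eef_rot'],degrees=True).as_matrix()
    T=c['T_tool_cam']; return Rt@T[:3,:3],Rt@T[:3,3]+st['tcp_pos']
D=np.diag([1.,-1,-1])
def proj(c,P,st=None):
    Rm,t=campose(c,st); Rcv=(Rm@D).T
    P=np.atleast_2d(np.array(P,float))
    return cv2.projectPoints(P,cv2.Rodrigues(Rcv)[0],-Rcv@t,c['camera_matrix'],np.array([c['k1'],0,0,0.]))[0][:,0]
def unproj(c,uv,z,st=None):
    Rm,t=campose(c,st)
    s=cv2.undistortPointsIter(np.array(uv,float).reshape(-1,1,2),c['camera_matrix'],np.array([c['k1'],0,0,0.]),None,None,(3,50,1e-10))[:,0]
    d=(Rm@D@np.c_[s,np.ones(len(s))].T).T
    return t+d*((z-t[2])/d[:,2])[:,None]
def crop(c,box,f,name):
    x0,y0,x1,y1=box
    im=cv2.resize(c['color'][y0:y1,x0:x1,::-1],None,fx=f,fy=f,interpolation=cv2.INTER_CUBIC)
    cv2.imwrite(name,im)
E
python3 - <<'E'
from h import *
t=capture("top"); s=capture("scene")
crop(t,(180,150,400,290),3.6,"pics/t1.png")
crop(s,(150,180,350,330),4,"pics/s1.png")
print(unproj(t,[(202,171),(311,179),(304,274),(193,265)],0.003))
E
```

```text
[[ 0.69162655  0.13531459  0.003     ]
 [ 0.66217643 -0.16777539  0.003     ]
 [ 0.40357387 -0.13757725  0.003     ]
 [ 0.43347337  0.1596371   0.003     ]]
```

View pics/t1.png

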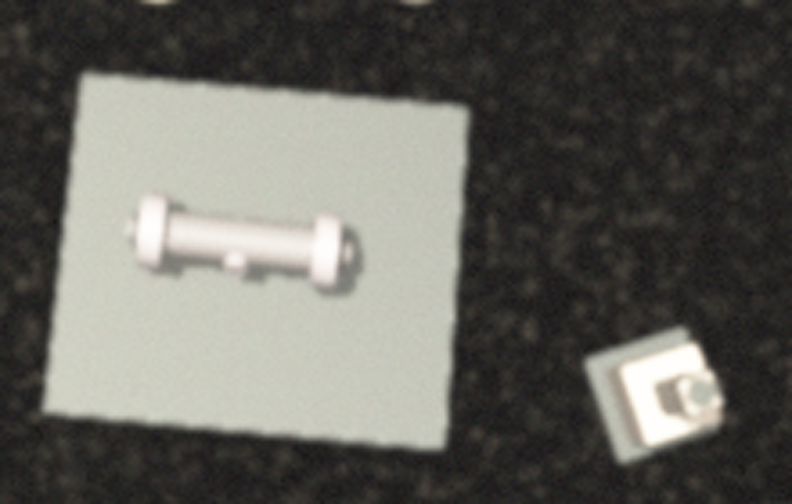

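View pics/s1.png

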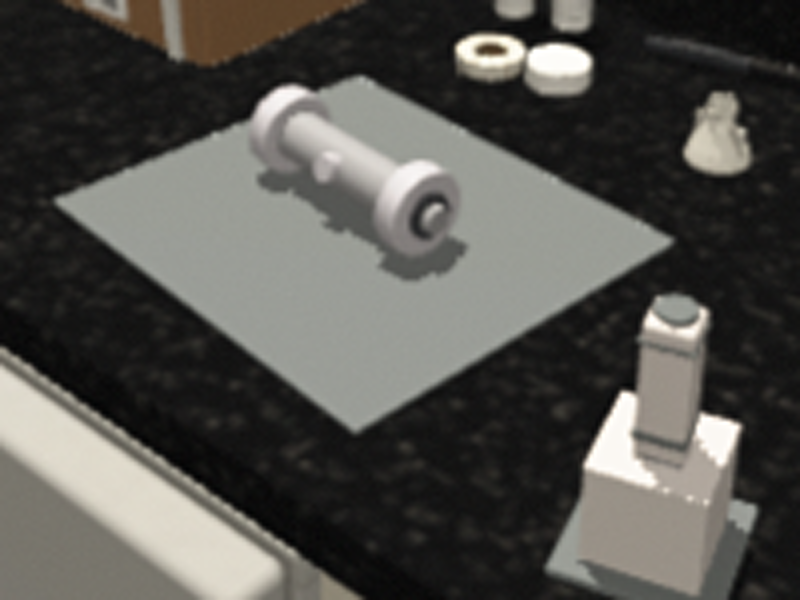

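Run:
```python
from h import *
t=capture("top"); s=capture("scene")
T=lambda x,y:(180+x/3.6,150+y/3.6)
S=lambda x,y:(150+x/4,180+y/4)
st=unproj(t,[T(130,228),T(352,250)],0.031); print("stubs",st,np.linalg.norm(st[0]-st[1]),"exp .166")
print(st.mean(0), np.degrees(np.arctan2(*(st[0]-st[1])[1::-1])))
print("scene stub end",unproj(s,[S(433,216)],0.031))
f=unproj(t,[T(585,360),T(685,327),T(720,428),T(622,465)],0.006);print("foot",f,f.mean(0))
print("foot edges deg",[np.degrees(np.arctan2(*(f[(i+1)%4]-f[i])[1::-1]))%90 for i in range(4)])
print("knob top",unproj(t,[T(700,391)],0.136),unproj(s,[S(677,307)],0.136))
print("stand top scene",unproj(s,[S(626,392),S(585,462),S(742,430),S(714,505)],0.06))
```

```text
stubs [[ 0.56856604  0.09394943  0.031     ]
 [ 0.54866733 -0.07031191  0.031     ]] 0.1654622206156271 exp .166
[0.55861668 0.01181876 0.031     ] 83.09281250740278
scene stub end [[ 0.55127765 -0.06780006  0.031     ]]
foot [[ 0.46478814 -0.24359118  0.006     ]
 [ 0.48758826 -0.32031127  0.006     ]
 [ 0.41228934 -0.3414675   0.006     ]
 [ 0.38711232 -0.26676266  0.006     ]] [ 0.43794452 -0.29303315  0.006     ]
foot edges deg [np.float64(16.55120209890994), np.float64(15.69341231700838), np.float64(18.624844106905655), np.float64(16.610376696354)]
knob top [[ 0.43962177 -0.29096     0.136     ]] [[ 0.44095042 -0.2965001   0.136     ]]
stand top scene [[ 0.4610693  -0.263099    0.06      ]
 [ 0.409342   -0.27612177  0.06      ]
 [ 0.47349019 -0.31770963  0.06      ]
 [ 0.42371426 -0.33287185  0.06      ]]
```

```bash
cat >> h.py <<'E'
def go(xyz,yaw):
    st=get_state(); M=R.from_euler('xyz',st['eef_rot'],degrees=True).as_matrix()
    dp=M.T@(np.array(xyz)-st['tcp_pos'])*1000
    dy=(yaw-st['eef_rot'][2]+180)%360-180
    print("t",st['time_s'],"tcp",st['tcp_pos'].round(4),"rot",st['eef_rot'].round(2),"w",round(st['gripper_width'],4),"F",st['contact_force'].round(2))
    print("dp",dp.round(1),"yaw",round(-np.radians(dy),4))
E
python3 -c "
from h import *
go([.5626,.0418,.16],-96.9)"
```

```text
t 0.35 tcp [ 0.2565 -0.6243  0.2264] rot [ 179.98   -0.   -157.67] w 0.0879 F [-1.02 -0.52  0.42]
dp [-536.3  499.8   66.5] yaw -1.0606
```

>>> {"op": "apply_moves", "data": {
  "commands": [
    {"dp": [-45, 42, 0], "yaw": -0.09, "grip": 1},
    {"dp": [-90, 84, 0], "yaw": -0.18, "grip": 1},
    {"dp": [-135, 126, 0], "yaw": -0.27, "grip": 1},
    {"dp": [-180, 168, 0], "yaw": -0.36, "grip": 1},
    {"dp": [-225, 210, 0], "yaw": -0.45, "grip": 1},
    {"dp": [-270, 252, 0], "yaw": -0.53, "grip": 1},
    {"dp": [-315, 294, 0], "yaw": -0.62, "grip": 1},
    {"dp": [-360, 336, 0], "yaw": -0.71, "grip": 1},
    {"dp": [-405, 378, 10], "yaw": -0.8, "grip": 1},
    {"dp": [-450, 420, 25], "yaw": -0.89, "grip": 1},
    {"dp": [-495, 460, 45], "yaw": -0.98, "grip": 1},
    {"dp": [-536, 500, 66], "yaw": -1.06, "grip": 1}
  ]
}}

```text
time_s: 1.85
tcp_pos: [0.563, 0.0437, 0.1606]
eef_rot: [-179.9, 0.0, -96.7]
contact_force: [0.7, -0.8, 0.2]
gripper_width: 0.0877
```

>>> {"op": "apply_moves", "data": {
  "commands": [
    {"dp": [0, 0, 0], "yaw": 0, "grip": 1},
    {"dp": [0, 0, 0], "yaw": 0, "grip": 1}
  ]
}}

```text
time_s: 2.1
tcp_pos: [0.5619, 0.0416, 0.1605]
eef_rot: [180.0, -0.0, -96.9]
contact_force: [-0.7, 0.1, 0.4]
gripper_width: 0.0879
```

Run:
```python
from h import *
go([.5626,.0418,.012],-96.9)
st=get_state();c=capture("wrist")
cv2.imwrite("pics/w1.png",cv2.resize(c["color"][:,:,::-1],(768,576),interpolation=cv2.INTER_CUBIC))
```

```text
t 2.1 tcp [0.5619 0.0416 0.1605] rot [ 1.7996e+02 -3.0000e-02 -9.6910e+01] w 0.0879 F [-0.67  0.06  0.42]
dp [ -0.3  -0.8 148.5] yaw -0.0001
```

View pics/w1.png

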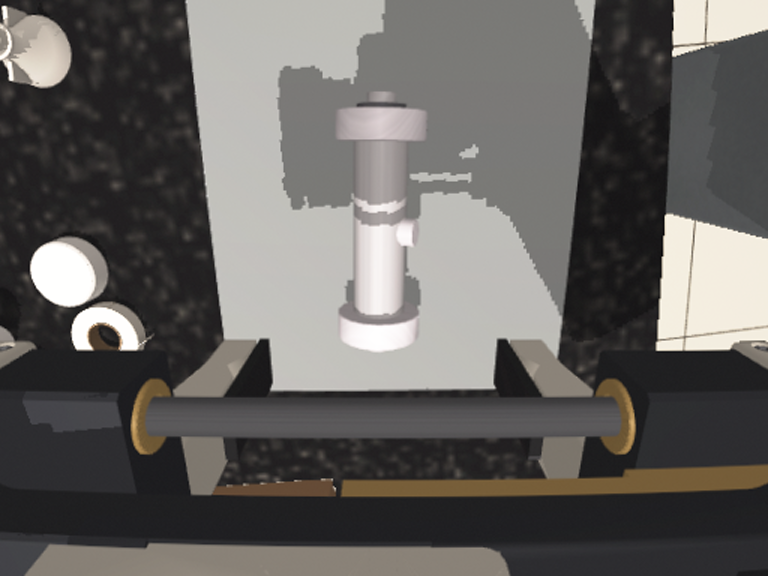

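Run:
```python
from h import *
st=get_state();c=capture("wrist")
S=1.5
for n,p in dict(stubfar=(381,94),barrel_mid_top=(380,170),).items(): print(n,unproj(c,[(p[0]/S,p[1]/S)],.031,st))
ctr=np.array([.5586,.0118,.031]);a=np.radians(-6.9);x=np.array([np.cos(a),np.sin(a),0]);y=np.array([-np.sin(a),np.cos(a),0])
p=70*np.pi/180
pad=ctr+.024*(np.cos(p)*np.array([0,0,1])-np.sin(p)*x)
print("pad",proj(c,pad,st)*S,"meas 410,234"); print("stub far",proj(c,ctr-.083*y,st)*S)
for s in(-1,1):print("barrel edge",proj(c,ctr+.017*s*x,st)*S, proj(c,ctr+.017*s*x-.04*y,st)*S)
for s in(-1,1):print("collar edge lower",proj(c,ctr+.028*s*x+.055*y,st)*S,proj(c,ctr+.028*s*x-.073*y,st)*S)
```

```text
stubfar [[ 0.54956634 -0.07059721  0.031     ]]
barrel_mid_top [[ 0.55563661 -0.02655666  0.031     ]]
pad [[418.58777601 233.25922251]] meas 410,234
stub far [[382.55760454  93.7940888 ]]
barrel edge [[409.0337246  230.87937708]] [[409.98111001 167.39669399]]
barrel edge [[356.49666966 230.9658046 ]] [[355.3583884  167.48892979]]
collar edge lower [[423.86287694 310.53678716]] [[428.99509267 111.43033899]]
collar edge lower [[341.9064124  310.66703711]] [[336.1765916  111.59051547]]
```

>>> {"op": "apply_moves", "data": {
  "commands": [
    {"dp": [0, -1, 30], "yaw": 0, "grip": 1},
    {"dp": [0, -1, 65], "yaw": 0, "grip": 1},
    {"dp": [0, -1, 100], "yaw": 0, "grip": 1},
    {"dp": [0, -1, 130], "yaw": 0, "grip": 1},
    {"dp": [0, -1, 147], "yaw": 0, "grip": 1},
    {"dp": [0, -1, 147], "yaw": 0, "grip": 0.6},
    {"dp": [0, -1, 147], "yaw": 0, "grip": 0.48},
    {"dp": [0, -1, 147], "yaw": 0, "grip": 0.48},
    {"dp": [0, -1, 147], "yaw": 0, "grip": 0.48}
  ],
  "newtons": 5
}}

```text
time_s: 3.32
tcp_pos: [0.5636, 0.0416, 0.0145]
eef_rot: [-179.9, 0.0, -96.9]
contact_force: [0.7, -0.7, 0.3]
gripper_width: 0.0534
```

Run:
```python
from h import *
go([.5626,.0418,.013],-96.9)
st=get_state();c=capture("wrist")
cv2.imwrite("pics/w2.png",cv2.resize(c["color"][:,:,::-1],(768,576),interpolation=cv2.INTER_CUBIC))
```

```text
t 3.325 tcp [0.5636 0.0416 0.0145] rot [-1.7992e+02  4.0000e-02 -9.6940e+01] w 0.0534 F [ 0.74 -0.65  0.33]
dp [-0.1  1.   1.5] yaw -0.0007
```

View pics/w2.png

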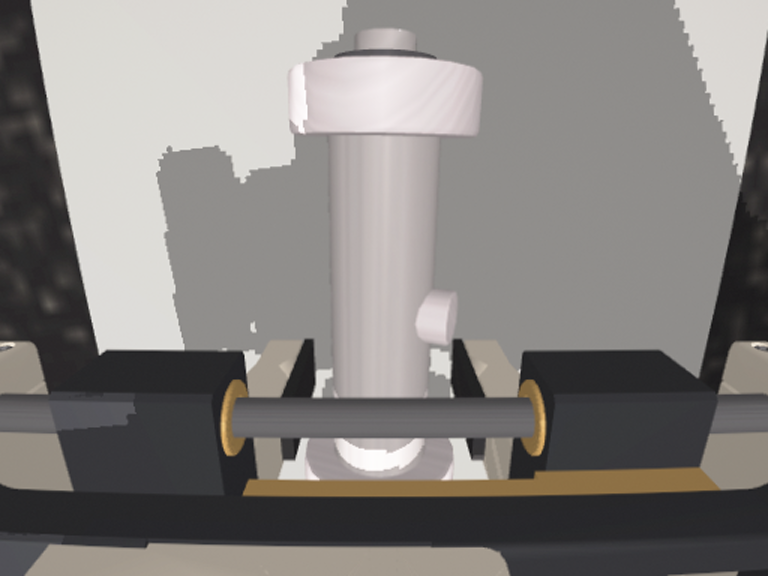

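>>> {"op": "apply_moves", "data": {
  "commands": [
    {"dp": [0, 0, 0], "yaw": 0, "grip": 0.43},
    {"dp": [0, 0, 0], "yaw": 0, "grip": 0.43},
    {"dp": [0, 0, 0], "yaw": 0, "grip": 0.43},
    {"dp": [0, -2, 0], "yaw": 0, "grip": 0.43},
    {"dp": [0, -4, 0], "yaw": 0, "grip": 0.43},
    {"dp": [0, -6, 0], "yaw": 0, "grip": 0.43},
    {"dp": [0, -8, 0], "yaw": 0, "grip": 0.43},
    {"dp": [0, -10, 0], "yaw": 0, "grip": 0.43},
    {"dp": [0, -10, 0], "yaw": 0, "grip": 0.43}
  ]
}}

```text
time_s: 4.5
tcp_pos: [0.5733, 0.0402, 0.0136]
eef_rot: [-180.0, -0.0, -96.9]
contact_force: [0.5, -0.4, -0.4]
gripper_width: 0.0373
```

Run:
```python
from h import *
go([.5626,.0418,.013],-96.9)
st=get_state();c=capture("wrist")
cv2.imwrite("pics/w3.png",cv2.resize(c["color"][:,:,::-1],(768,576),interpolation=cv2.INTER_CUBIC))
```

```text
t 4.5 tcp [0.5733 0.0402 0.0136] rot [-180.     -0.    -96.94] w 0.0373 F [ 0.51 -0.36 -0.35]
dp [-0.3 10.8  0.6] yaw -0.0006
```

View pics/w3.png

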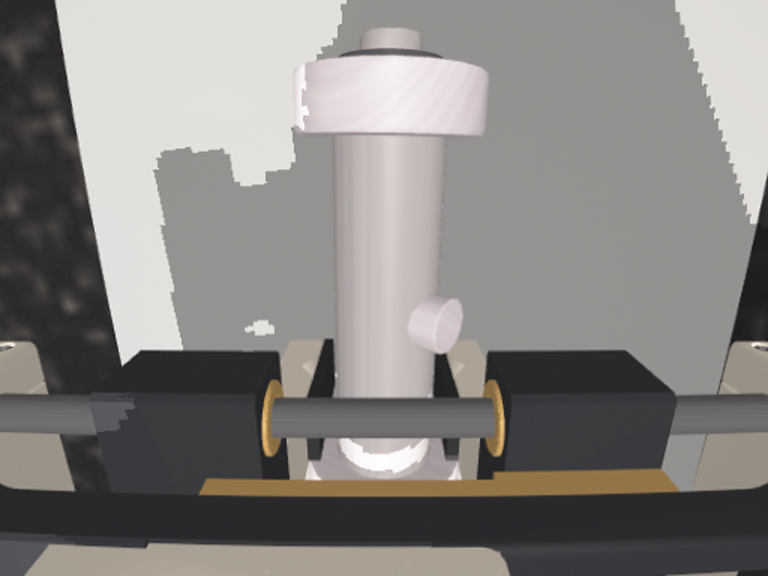

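>>> {"op": "apply_moves", "data": {
  "commands": [
    {"dp": [0, -2, 0], "yaw": 0, "grip": 0.43},
    {"dp": [0, -4, 0], "yaw": 0, "grip": 0.43},
    {"dp": [0, -6, 0], "yaw": 0, "grip": 0.43},
    {"dp": [0, -8, 0], "yaw": 0, "grip": 0.43},
    {"dp": [0, -10, 0], "yaw": 0, "grip": 0.43},
    {"dp": [0, -12, 0], "yaw": 0, "grip": 0.43},
    {"dp": [0, -14, 0], "yaw": 0, "grip": 0.43},
    {"dp": [0, -16, 0], "yaw": 0, "grip": 0.43},
    {"dp": [0, -18, 0], "yaw": 0, "grip": 0.43},
    {"dp": [0, -20, 0], "yaw": 0, "grip": 0.43},
    {"dp": [0, -21, 0], "yaw": 0, "grip": 0.43},
    {"dp": [0, -21, 0], "yaw": 0, "grip": 0.43}
  ]
}}

```text
time_s: 6.05
tcp_pos: [0.594, 0.0377, 0.0136]
eef_rot: [-180.0, -0.0, -96.9]
contact_force: [0.2, -0.5, 0.4]
gripper_width: 0.0377
```

Run:
```python
from h import *
go([.5626,.0418,.013],-96.9)
st=get_state();c=capture("wrist")
cv2.imwrite("pics/w4.png",cv2.resize(c["color"][:,:,::-1],(768,576),interpolation=cv2.INTER_CUBIC))
```

```text
t 6.05 tcp [0.594  0.0377 0.0136] rot [-180.     -0.    -96.94] w 0.0377 F [ 0.17 -0.46  0.41]
dp [-0.3 31.7  0.6] yaw -0.0006
```

View pics/w4.png

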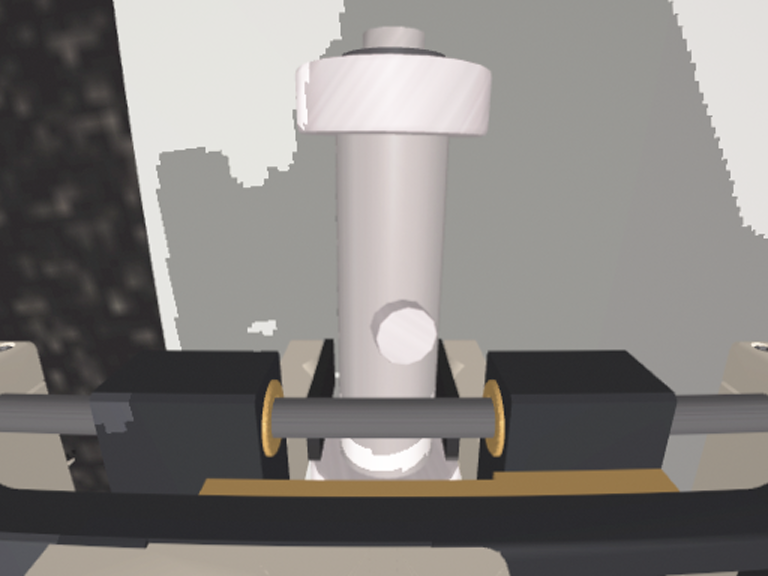

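```bash
cat > ang.py <<'E'
from h import *
from scipy.optimize import least_squares
def fit(c,st,far_edges,far_row,pad_uv,S=1.5):
    # unknown x' offset, yaw, phi, y'
    def geo(v):
        cx,cy,yaw,phi=v; a=np.radians(yaw);x=np.array([np.cos(a),np.sin(a),0]);y=np.array([-np.sin(a),np.cos(a),0])
        ctr=np.array([cx,cy,.031]); Z=np.array([0,0,1.])
        return ctr,x,y,ctr+.024*(np.cos(phi)*Z-np.sin(phi)*x)
    return geo
E
python3 - <<'E'
from h import *; from ang import fit
from scipy.optimize import least_squares
st=get_state();c=capture("wrist");S=1.5
g=fit(0,0,0,0,0)
Rm,cam=campose(c,st)
def res(v):
    ctr,x,y,pad=g(v)
    stub=proj(c,ctr-.083*y,st)[0]*S
    # barrel silhouette at y' = -.04: tangent points from camera
    def edges(yy):
        o=ctr+yy*y; d=cam-o; h=d[2]; w=d@x; rr=np.hypot(h,w); b=np.arccos(.017/rr); a0=np.arctan2(w,h)
        return [proj(c,o+.017*(np.cos(a0+s*b)*np.array([0,0,1])+np.sin(a0+s*b)*x),st)[0]*S for s in(-1,1)]
    r=[]
    for yy,row,L,Rr in((None,150,336,446),(None,300,341,440)):
        lo,hi=-.06,.03
        for s,m in((0,L),(1,Rr)):
            pts=sorted([edges(q) for q in np.linspace(-.05,.02,8)],key=lambda e:0)
            P=np.array([e for e in pts]) # n,2,2
            k=0 if P[0,0,0]<P[0,1,0] else 1
            q=P[:,k if s==0 else 1-k]
            o=np.argsort(q[:,1]); r.append(np.interp(row,q[o,1],q[o,0])-m)
    pp=proj(c,pad,st)[0]*S
    return np.array(r+[stub[0]-393,stub[1]-28,pp[0]-406,pp[1]-334])
s=least_squares(res,[.592,.008,-6.9,.1])
print(s.x,np.degrees(s.x[3]),s.fun.round(1))
E
```

```text
[ 5.87941799e-01  6.36067402e-03 -7.15076234e+00  1.71312230e-01] 9.815467759948012 [-1.5  2.6 -2.6  2.1 -0.6 -0.3  0.   0.4]
```

>>> {"op": "apply_moves", "data": {
  "commands": [
    {"dp": [0, -1.5, 0], "yaw": 0, "grip": 0.43},
    {"dp": [0, -3, 0], "yaw": 0, "grip": 0.43},
    {"dp": [0, -4, 0], "yaw": 0, "grip": 0.43},
    {"dp": [0, -4.7, 0], "yaw": 0, "grip": 0.43},
    {"dp": [0, -4.7, 0], "yaw": 0, "grip": 0.43},
    {"dp": [0, -4.7, 0], "yaw": 0, "grip": 0.43}
  ]
}}

```text
time_s: 6.9
tcp_pos: [0.5986, 0.0371, 0.0136]
eef_rot: [180.0, -0.0, -96.9]
contact_force: [0.5, 0.7, -0.2]
gripper_width: 0.0378
```

Run:
```python
from h import *
go([.5626,.0418,.013],-96.9)
st=get_state();c=capture("wrist")
cv2.imwrite("pics/w5.png",cv2.resize(c["color"][:,:,::-1],(768,576),interpolation=cv2.INTER_CUBIC))
```

```text
t 6.9 tcp [0.5986 0.0371 0.0136] rot [180.    -0.   -96.93] w 0.0378 F [ 0.47  0.75 -0.21]
dp [-0.3 36.3  0.6] yaw -0.0006
```

View pics/w5.png

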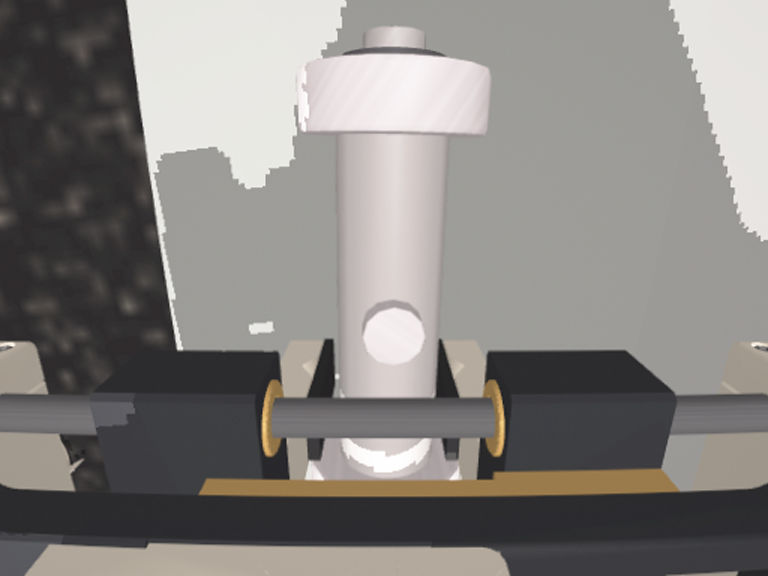

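>>> {"op": "apply_moves", "data": {
  "commands": [
    {"dp": [0, 0, 0], "yaw": 0, "grip": 0.5},
    {"dp": [0, 0, 0], "yaw": 0, "grip": 0.65},
    {"dp": [0, 0, 0], "yaw": 0, "grip": 0.8},
    {"dp": [0, 0, 0], "yaw": 0, "grip": 0.9},
    {"dp": [0, 0, 0], "yaw": 0, "grip": 0.9},
    {"dp": [0, 0, -30], "yaw": 0, "grip": 0.9},
    {"dp": [0, 0, -70], "yaw": 0, "grip": 0.9},
    {"dp": [0, 0, -110], "yaw": 0, "grip": 0.9},
    {"dp": [0, 0, -150], "yaw": 0, "grip": 0.9},
    {"dp": [0, 0, -150], "yaw": 0, "grip": 0.9},
    {"dp": [0, 0, -150], "yaw": 0, "grip": 0.9}
  ]
}}

```text
time_s: 8.32
tcp_pos: [0.5982, 0.0371, 0.1635]
eef_rot: [180.0, 0.0, -96.9]
contact_force: [-0.6, 0.9, -1.3]
gripper_width: 0.0787
```

Run:
```python
from h import *
go([.44,-.293,.2],-73.5)
st=get_state();c=capture("wrist")
cv2.imwrite("pics/w6.png",cv2.resize(c["color"][:,:,::-1],(768,576),interpolation=cv2.INTER_CUBIC))
crop(capture("top"),(180,150,400,290),3.6,"pics/t6.png")
```

```text
t 8.325 tcp [0.5982 0.0371 0.1635] rot [ 1.7999e+02  2.0000e-02 -9.6950e+01] w 0.0787 F [-0.62  0.9  -1.34]
dp [346.8 117.2 -36.6] yaw -0.4092
```

View pics/w6.png

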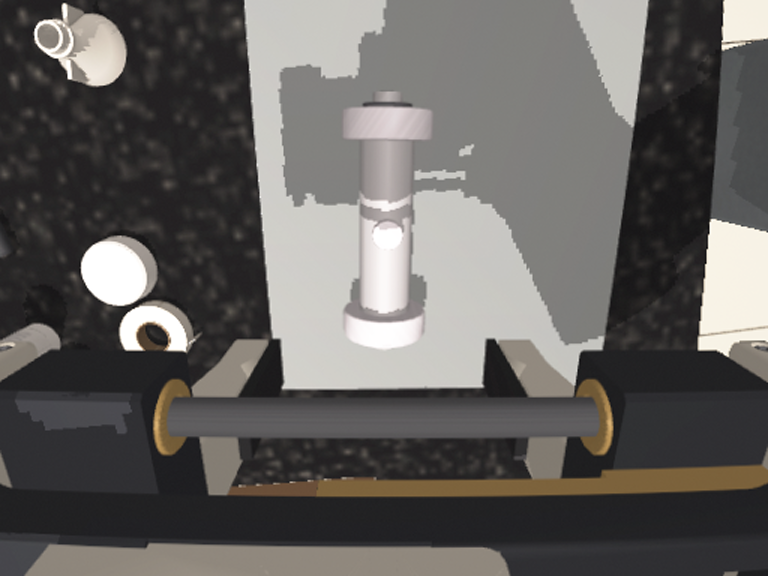

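View pics/t6.png

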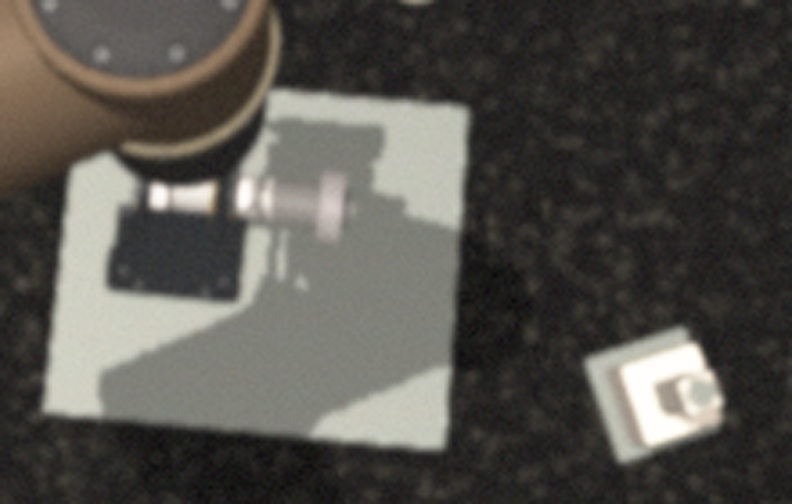

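>>> {"op": "apply_moves", "data": {
  "commands": [
    {"dp": [30, 10, -20], "yaw": -0.04, "grip": 1},
    {"dp": [75, 25, -36], "yaw": -0.09, "grip": 1},
    {"dp": [125, 42, -36], "yaw": -0.15, "grip": 1},
    {"dp": [175, 59, -36], "yaw": -0.21, "grip": 1},
    {"dp": [225, 76, -36], "yaw": -0.27, "grip": 1},
    {"dp": [275, 93, -36], "yaw": -0.33, "grip": 1},
    {"dp": [320, 108, -36], "yaw": -0.38, "grip": 1},
    {"dp": [347, 117, -36], "yaw": -0.41, "grip": 1},
    {"dp": [347, 117, -36], "yaw": -0.41, "grip": 1},
    {"dp": [347, 117, -36], "yaw": -0.41, "grip": 1}
  ]
}}

```text
time_s: 9.68
tcp_pos: [0.4403, -0.293, 0.1989]
eef_rot: [179.9, 0.0, -73.5]
contact_force: [-0.0, -0.5, -0.3]
gripper_width: 0.088
```

Run:
```python
from h import *
go([.44,-.293,.081],-73.5)
st=get_state();c=capture("wrist")
cv2.imwrite("pics/w7.png",cv2.resize(c["color"][:,:,::-1],(768,576),interpolation=cv2.INTER_CUBIC))
t=capture("top")
crop(t,(180,150,400,290),3.6,"pics/t7.png")
a=np.radians(16.5);x=np.array([np.cos(a),np.sin(a),0]);y=np.array([-np.sin(a),np.cos(a),0])
o=np.array([.4395,-.293,0])
for n,h,z in(("handletop",.012,.132),("standtop",.028,.06),("foot",.04,.006)):
    print(n,(proj(c,[o+h*(i*x+j*y)+[0,0,z] for i,j in((1,1),(1,-1),(-1,-1),(-1,1))],st)*1.5).round().tolist())
print("knob",proj(c,o+[0,0,.136],st)*1.5)
```

```text
t 9.675 tcp [ 0.4403 -0.293   0.1989] rot [ 1.7993e+02  5.0000e-02 -7.3490e+01] w 0.088 F [-0.04 -0.46 -0.34]
dp [-0.000e+00  1.000e-01  1.179e+02] yaw 0.0002
handletop [[361.0, 329.0], [360.0, 286.0], [406.0, 286.0], [405.0, 329.0]]
standtop [[343.0, 310.0], [341.0, 231.0], [424.0, 231.0], [422.0, 310.0]]
foot [[334.0, 300.0], [331.0, 203.0], [434.0, 203.0], [431.0, 300.0]]
knob [[382.78131693 310.49156744]]
```

View pics/w7.png

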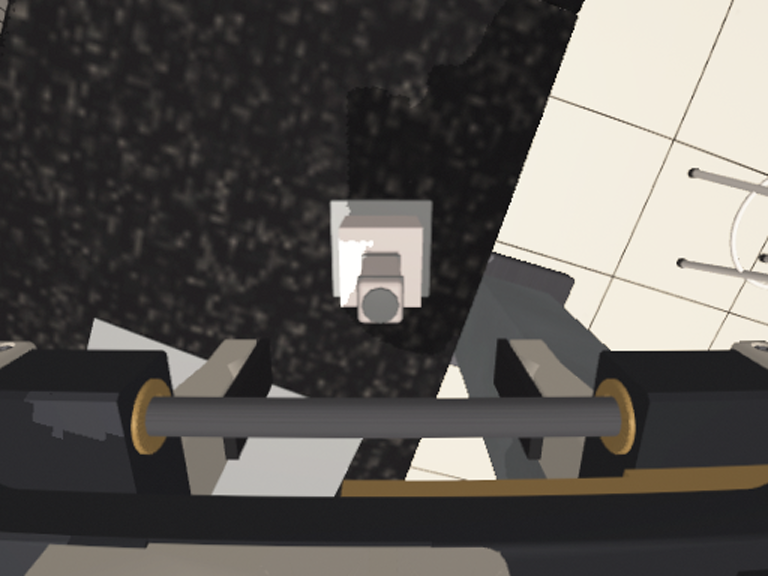

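View pics/t7.png

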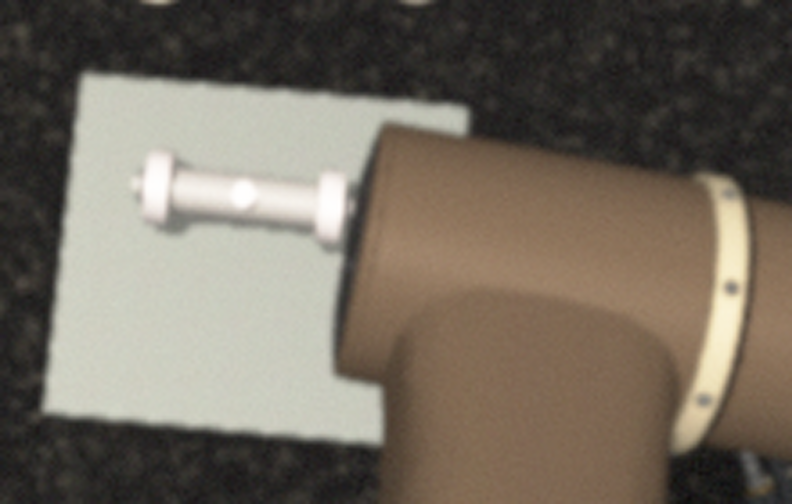

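>>> {"op": "apply_moves", "data": {
  "commands": [
    {"dp": [1, -1, 25], "yaw": 0, "grip": 1},
    {"dp": [2, -1.5, 55], "yaw": 0, "grip": 1},
    {"dp": [2, -1.5, 85], "yaw": 0, "grip": 1},
    {"dp": [2, -1.5, 105], "yaw": 0, "grip": 1},
    {"dp": [2, -1.5, 117], "yaw": 0, "grip": 1},
    {"dp": [2, -1.5, 117], "yaw": 0, "grip": 0.6},
    {"dp": [2, -1.5, 117], "yaw": 0, "grip": 0.45},
    {"dp": [2, -1.5, 117], "yaw": 0, "grip": 0.38},
    {"dp": [2, -1.5, 117], "yaw": 0, "grip": 0.38},
    {"dp": [2, -1.5, 117], "yaw": 0, "grip": 0.38}
  ],
  "newtons": 5
}}

```text
time_s: 11.02
tcp_pos: [0.4427, -0.2948, 0.083]
eef_rot: [-180.0, -0.0, -73.4]
contact_force: [-0.4, 1.2, -0.3]
gripper_width: 0.0432
```

Run:
```python
from h import *
go([.44,-.293,.081],-73.5)
st=get_state();c=capture("wrist")
cv2.imwrite("pics/w8.png",cv2.resize(c["color"][:,:,::-1],(768,576),interpolation=cv2.INTER_CUBIC))
crop(capture("scene"),(250,200,400,350),4,"pics/s8.png")
```

```text
t 11.025 tcp [ 0.4427 -0.2948  0.083 ] rot [-1.7997e+02 -2.0000e-02 -7.3450e+01] w 0.0432 F [-0.37  1.18 -0.27]
dp [-2.5  2.1  2. ] yaw 0.001
```

View pics/w8.png

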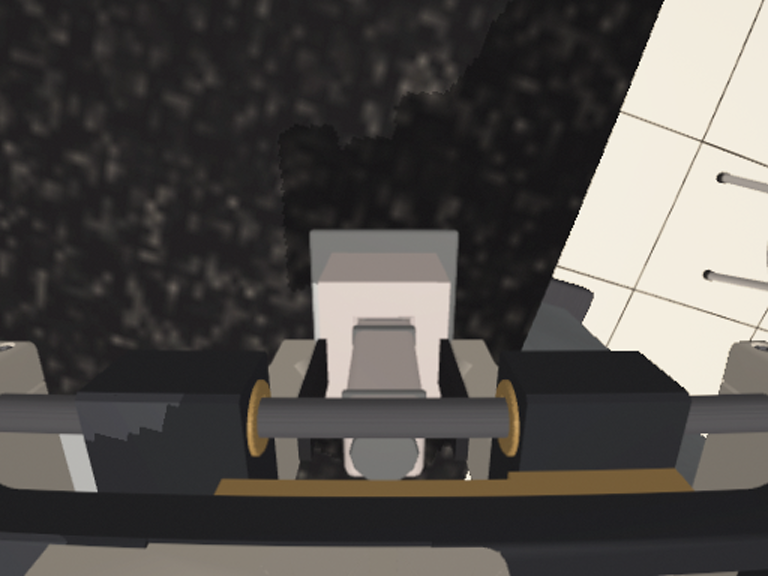

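View pics/s8.png

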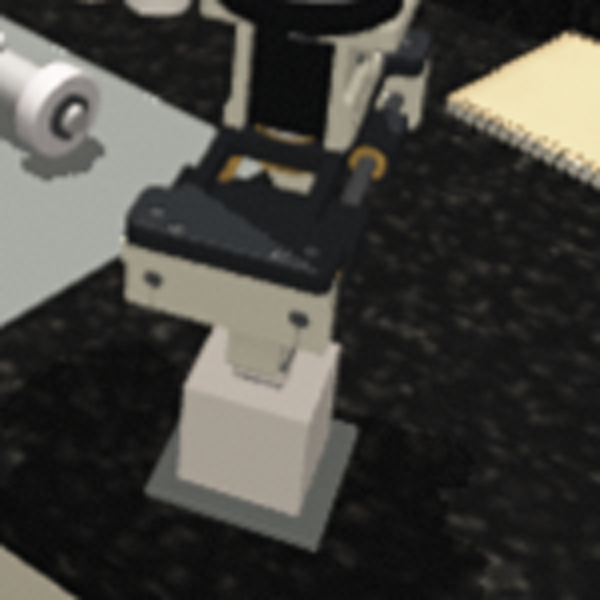

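>>> {"op": "apply_moves", "data": {
  "commands": [
    {"dp": [0, 0, 0], "yaw": 0, "grip": 0.25},
    {"dp": [0, 0, 0], "yaw": 0, "grip": 0.1},
    {"dp": [0, 0, 0], "yaw": 0, "grip": 0},
    {"dp": [0, 0, 0], "yaw": 0, "grip": 0},
    {"dp": [0, 0, 0], "yaw": 0, "grip": 0},
    {"dp": [0, 0, 0], "yaw": 0, "grip": 0},
    {"dp": [0, 0, 0], "yaw": 0, "grip": 0}
  ],
  "newtons": 25
}}

```text
time_s: 12.0
tcp_pos: [0.4425, -0.2947, 0.0827]
eef_rot: [180.0, 0.0, -73.4]
contact_force: [-0.6, -0.1, 1.2]
gripper_width: 0.0242
```

Run:
```python
from h import *
go([.44,-.293,.081],-73.5)
st=get_state();c=capture("wrist")
cv2.imwrite("pics/w9.png",cv2.resize(c["color"][:,:,::-1],(768,576),interpolation=cv2.INTER_CUBIC))
M=R.from_euler('xyz',st['eef_rot'],degrees=True).as_matrix()
for dx in (-4,-2,0,2,4):
    P=st['tcp_pos']+M[:,0]*dx*1e-3; print(dx,(proj(c,[[P[0],P[1],.136],[P[0],P[1],.132]]+np.array([M[:,0]*.012,M[:,0]*.012]),st)*1.5).round(1).tolist(),(proj(c,[P[0],P[1],.136],st)*1.5).round(1))
```

```text
t 12.0 tcp [ 0.4425 -0.2947  0.0827] rot [180.     0.   -73.44] w 0.0242 F [-0.56 -0.1   1.16]
dp [-2.4  1.9  1.7] yaw 0.001
-4 [[380.9, 432.9], [380.9, 424.2]] [[380.9 469. ]]
-2 [[380.8, 426.7], [380.9, 418.1]] [[380.9 463.2]]
0 [[380.8, 420.3], [380.9, 411.9]] [[380.9 457.3]]
2 [[380.8, 413.9], [380.9, 405.7]] [[380.9 451.3]]
4 [[380.8, 407.5], [380.8, 399.4]] [[380.9 445.2]]
```

View pics/w9.png

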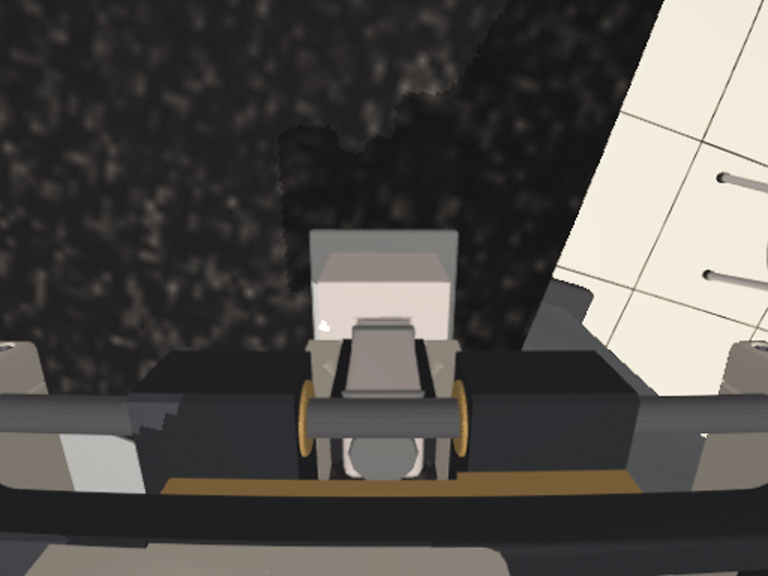

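>>> {"op": "apply_moves", "data": {
  "commands": [
    {"dp": [0, 0, -4], "yaw": 0, "grip": 0},
    {"dp": [0, 0, -12], "yaw": 0, "grip": 0},
    {"dp": [0, 0, -24], "yaw": 0, "grip": 0},
    {"dp": [0, 0, -38], "yaw": 0, "grip": 0},
    {"dp": [0, 0, -52], "yaw": 0, "grip": 0},
    {"dp": [0, 0, -68], "yaw": 0, "grip": 0},
    {"dp": [0, 0, -84], "yaw": 0, "grip": 0},
    {"dp": [0, 0, -100], "yaw": 0, "grip": 0},
    {"dp": [0, 0, -100], "yaw": 0, "grip": 0},
    {"dp": [0, 0, -100], "yaw": 0, "grip": 0}
  ]
}}

```text
time_s: 13.3
tcp_pos: [0.4422, -0.2945, 0.1822]
eef_rot: [180.0, 0.0, -73.5]
contact_force: [-0.5, 0.9, -1.9]
gripper_width: 0.0241
```

Run:
```python
from h import *
t=capture("top")
crop(t,(200,170,320,250),6,"pics/t10.png")
crop(capture("scene"),(150,150,350,300),4,"pics/s10.png")
c=capture("wrist")
st=dict(tcp_pos=np.array([.5982,.0371,.1635]),eef_rot=np.array([179.99,.02,-96.95]))
print("pad wrist",unproj(c,[(387.5/1.5,235/1.5)],.055,st))
print("pad top",unproj(t,[(180+245/3.6,150+193/3.6)],.055))
go([.592,.006,.15],-73.5)
```

```text
pad wrist [[0.59087092 0.0068721  0.055     ]]
pad top [[0.58955943 0.00772252 0.055     ]]
t 13.45 tcp [ 0.4422 -0.2946  0.1819] rot [ 1.7994e+02  4.0000e-02 -7.3450e+01] w 0.024 F [-0.93  0.01 -1.02]
dp [-245.4 -229.3   31.8] yaw 0.0009
```

View pics/t10.png

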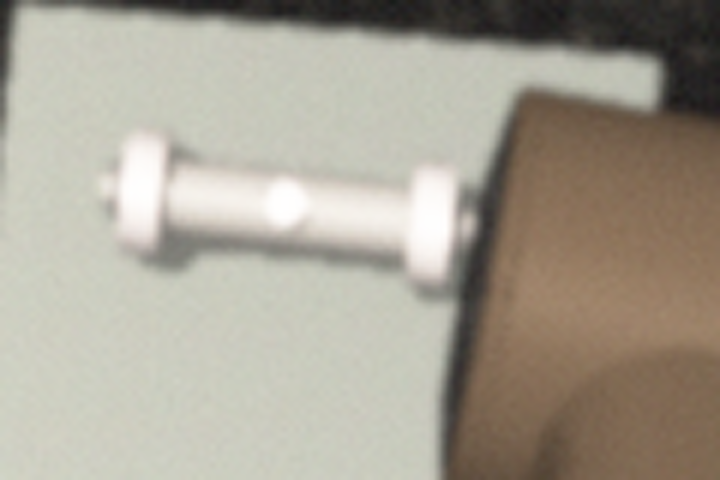

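View pics/s10.png

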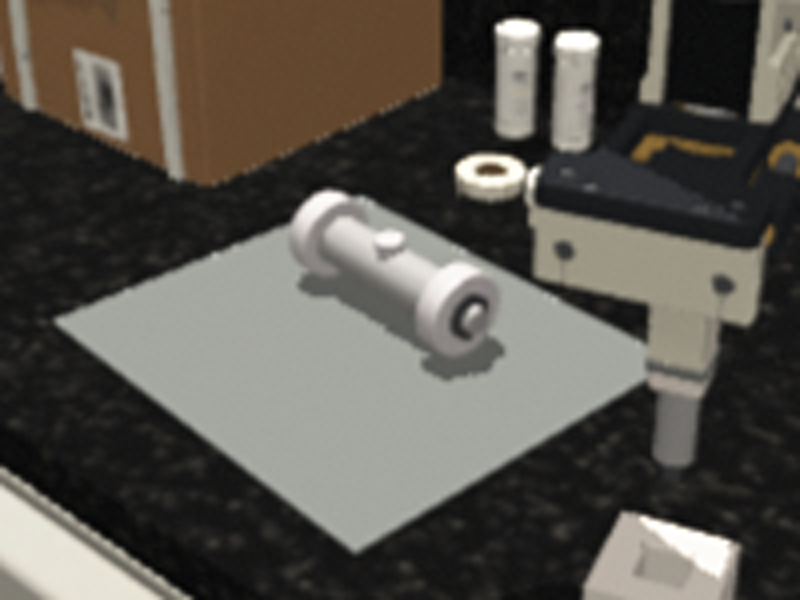

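>>> {"op": "apply_moves", "data": {
  "commands": [
    {"dp": [-15, -14, 0], "yaw": 0, "grip": 0},
    {"dp": [-40, -37, 0], "yaw": 0, "grip": 0},
    {"dp": [-70, -65, 0], "yaw": 0, "grip": 0},
    {"dp": [-100, -93, 0], "yaw": 0, "grip": 0},
    {"dp": [-130, -121, 0], "yaw": 0, "grip": 0},
    {"dp": [-160, -149, 0], "yaw": 0, "grip": 0},
    {"dp": [-190, -177, 0], "yaw": 0, "grip": 0},
    {"dp": [-220, -205, 0], "yaw": 0, "grip": 0},
    {"dp": [-238, -221, 10], "yaw": 0, "grip": 0},
    {"dp": [-246, -228, 20], "yaw": 0, "grip": 0},
    {"dp": [-246, -228, 28], "yaw": 0, "grip": 0},
    {"dp": [-246, -228, 28], "yaw": 0, "grip": 0}
  ]
}}

```text
time_s: 14.95
tcp_pos: [0.5899, 0.0051, 0.1535]
eef_rot: [179.9, 0.0, -73.5]
contact_force: [-0.5, 0.1, -1.0]
gripper_width: 0.0239
```

Run:
```python
from h import *
s=capture("scene"); st=get_state()
crop(s,(190,150,310,250),6,"pics/s11.png")
print("pad scene",unproj(s,[(247,210)],.055))
go([.5905,.007,.1317],-73.5)
f=lambda P:((proj(s,P)-[190,150])*6).round()
print("pad pred",f([.5905,.007,.055]),"tip pred",f(st['tcp_pos']-[0,0,.0727]),"nose end",f(st['tcp_pos']-[0,0,.0607]))
c=capture("wrist")
cv2.imwrite("pics/w11.png",cv2.resize(c["color"][:,:,::-1],(768,576),interpolation=cv2.INTER_CUBIC))
print((proj(c,[[.5905,.007,.055],st['tcp_pos']-[0,0,.0727]],st)*1.5).round())
```

```text
pad scene [[0.58885841 0.00172589 0.055     ]]
t 15.0 tcp [0.5904 0.0051 0.1543] rot [ 1.7994e+02 -1.0000e-02 -7.3490e+01] w 0.0242 F [-0.51  0.44 -1.24]
dp [-1.8 -0.7 22.6] yaw 0.0002
pad pred [[335. 355.]] tip pred [[338. 300.]] nose end [[338. 275.]]
[[380. 292.]
 [381. 304.]]
```

View pics/s11.png

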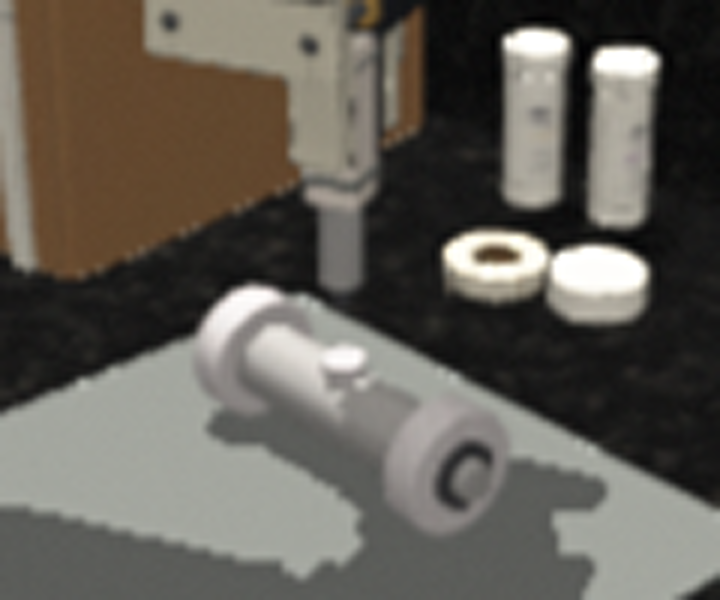

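View pics/w11.png

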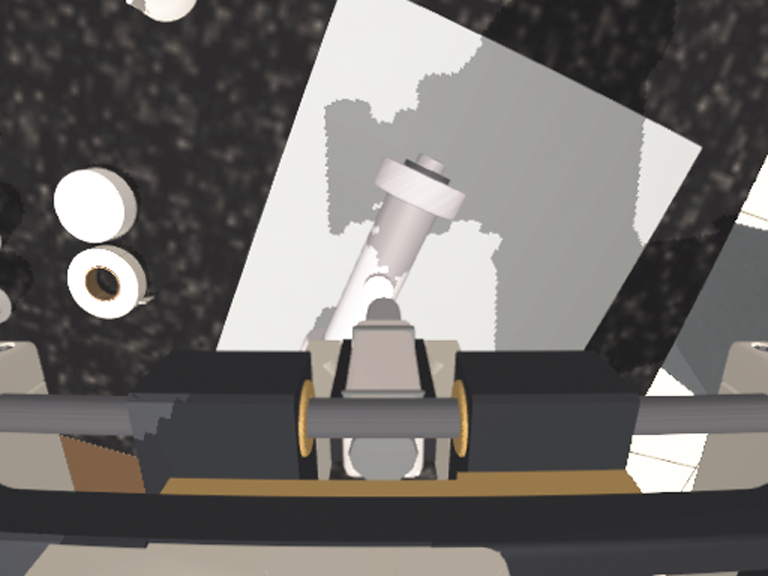

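>>> {"op": "apply_moves", "data": {
  "commands": [
    {"dp": [0, 0, 6], "yaw": 0, "grip": 0},
    {"dp": [0, 0, 12], "yaw": 0, "grip": 0},
    {"dp": [0, 0, 17], "yaw": 0, "grip": 0},
    {"dp": [0, 0, 17], "yaw": 0, "grip": 0},
    {"dp": [0, 0, 17], "yaw": 0, "grip": 0}
  ]
}}

```text
time_s: 15.68
tcp_pos: [0.5911, 0.0061, 0.1377]
eef_rot: [-180.0, -0.0, -73.4]
contact_force: [-0.4, -0.4, -0.8]
gripper_width: 0.0238
```

Run:
```python
from h import *
s=capture("scene"); st=get_state()
crop(s,(210,170,290,230),9,"pics/s12.png")
go([.5905,.007,.1317],-73.5)
f=lambda P:((proj(s,P)-[210,170])*9).round()
print("pad pred",f([.5896,.0057,.055]),"tip pred",f(st['tcp_pos']-[0,0,.0727]),"nose end",f(st['tcp_pos']-[0,0,.0607]))
c=capture("wrist")
im=c["color"][120:260,190:330,::-1]
cv2.imwrite("pics/w12.png",cv2.resize(im,None,fx=4,fy=4,interpolation=cv2.INTER_CUBIC))
print(((proj(c,[[.5896,.0057,.055],st['tcp_pos']-[0,0,.0727]],st)-[190,120])*4).round())
```

```text
t 15.725 tcp [0.5912 0.0062 0.1378] rot [-179.98   -0.    -73.43] w 0.0238 F [ 0.36  0.44 -0.72]
dp [-1.   0.4  6.1] yaw 0.0012
pad pred [[324. 354.]] tip pred [[327. 320.]] nose end [[326. 283.]]
[[265. 314.]
 [257. 330.]]
```

View pics/s12.png

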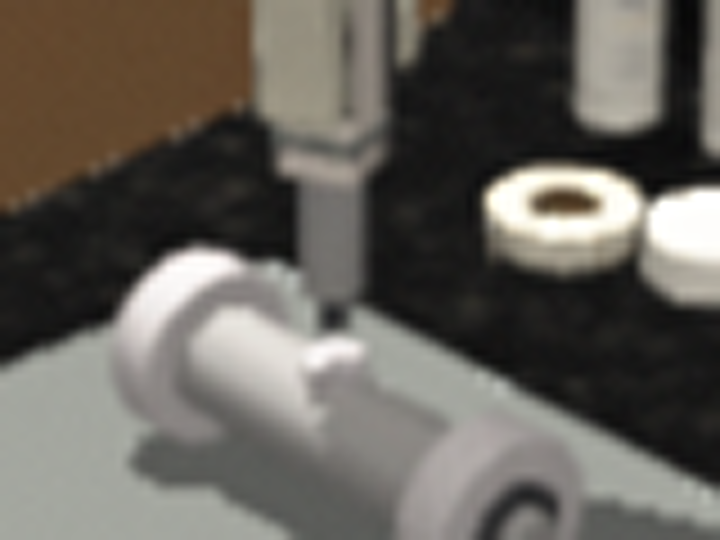

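View pics/w12.png

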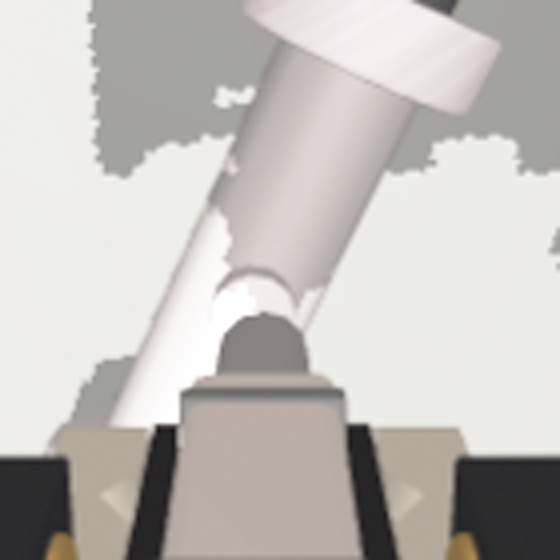

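>>> {"op": "apply_moves", "data": {
  "commands": [
    {"dp": [0, -1, 3], "yaw": 0, "grip": 0},
    {"dp": [0, -1.3, 5], "yaw": 0, "grip": 0},
    {"dp": [0, -1.3, 6], "yaw": 0, "grip": 0},
    {"dp": [0, -1.3, 6], "yaw": 0, "grip": 0},
    {"dp": [0, -1.3, 6], "yaw": 0, "grip": 0}
  ],
  "newtons": 30
}}

```text
time_s: 16.4
tcp_pos: [0.5923, 0.0064, 0.1317]
eef_rot: [-180.0, -0.0, -73.4]
contact_force: [-0.3, 0.9, -0.5]
gripper_width: 0.0239
```

```bash
cat > av.py <<'E'
from h import *
import sys
n=sys.argv[1]; F=[];Z=[];W=[]
for i in range(20):
    st=get_state();F.append(st['contact_force']);Z.append(st['tcp_pos']);s=capture("scene")
    W.append(st['gripper_width'])
F=np.array(F);Z=np.array(Z)
print("t",st['time_s'],"F",F.mean(0).round(2),"se",(F.std(0)/20**.5).round(2),"tcp",Z.mean(0).round(5),Z.std(0).round(5),st['eef_rot'].round(2),np.mean(W))
crop(s,(220,180,275,221),13,f"pics/s{n}.png")
c=capture("wrist");cv2.imwrite(f"pics/w{n}.png",cv2.resize(c["color"][120:260,190:330,::-1],None,fx=4,fy=4,interpolation=cv2.INTER_CUBIC))
E
python3 av.py 13
```

```text
t 17.35 F [-0.21  0.01 -1.42] se [0.09 0.09 0.12] tcp [0.59226 0.00646 0.1317 ] [2.e-05 1.e-05 4.e-05] [-180.      0.    -73.44] 0.023793351931719223
```

View pics/s13.png

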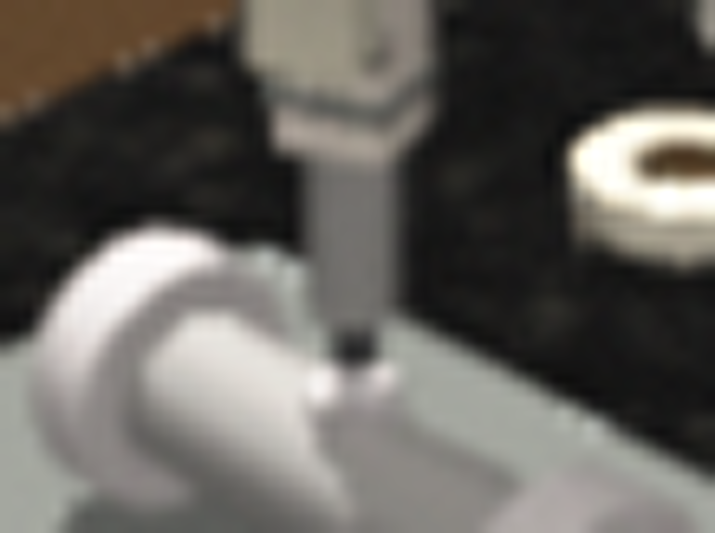

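View pics/w13.png

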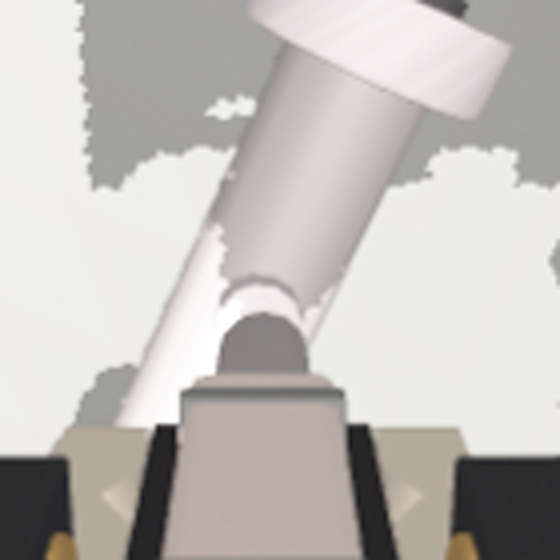

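>>> {"op": "apply_moves", "data": {
  "commands": [
    {"dp": [0, -0.4, 1], "yaw": 0, "grip": 0},
    {"dp": [0, -0.4, 2], "yaw": 0, "grip": 0},
    {"dp": [0, -0.4, 3], "yaw": 0, "grip": 0},
    {"dp": [0, -0.4, 4], "yaw": 0, "grip": 0},
    {"dp": [0, -0.4, 5], "yaw": 0, "grip": 0},
    {"dp": [0, -0.4, 5], "yaw": 0, "grip": 0},
    {"dp": [0, -0.4, 5], "yaw": 0, "grip": 0}
  ]
}}

```text
time_s: 18.32
tcp_pos: [0.5928, 0.0065, 0.1268]
eef_rot: [-180.0, -0.0, -73.4]
contact_force: [-0.1, -0.4, 0.8]
gripper_width: 0.0235
```

```bash
python3 av.py 14
```

```text
t 19.275 F [ 0.08 -0.25  0.35] se [0.09 0.11 0.09] tcp [0.59266 0.00656 0.12671] [4.e-05 2.e-05 6.e-05] [180.    -0.   -73.44] 0.023781865219452726
```

View pics/s14.png

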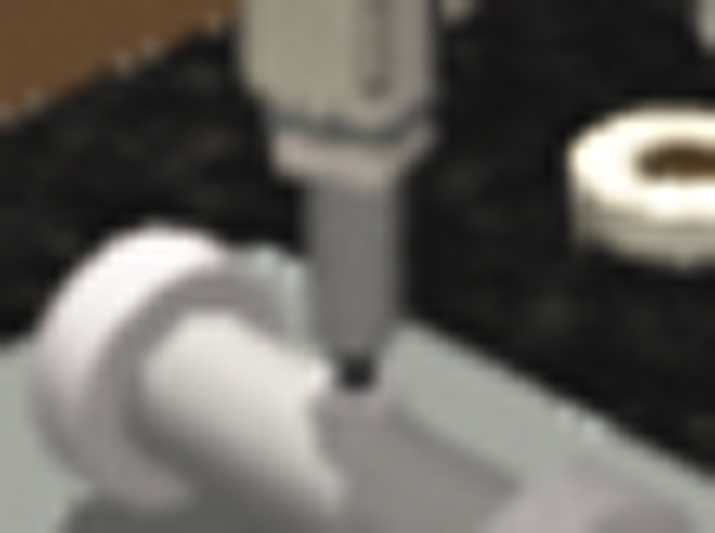

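>>> {"op": "apply_moves", "data": {
  "commands": [
    {"dp": [0, 0, 0.7], "yaw": 0, "grip": 0},
    {"dp": [0, 0, 1.4], "yaw": 0, "grip": 0},
    {"dp": [0, 0, 2.1], "yaw": 0, "grip": 0},
    {"dp": [0, 0, 2.6], "yaw": 0, "grip": 0},
    {"dp": [0, 0, 2.6], "yaw": 0, "grip": 0},
    {"dp": [0, 0, 2.6], "yaw": 0, "grip": 0},
    {"dp": [0, 0, 2.6], "yaw": 0, "grip": 0}
  ]
}}

```text
time_s: 20.25
tcp_pos: [0.5927, 0.0066, 0.1241]
eef_rot: [-180.0, -0.0, -73.4]
contact_force: [0.1, -0.6, 2.2]
gripper_width: 0.0238
```

```bash
python3 av.py 15
```

```text
t 21.2 F [ 0.2  -0.47  2.04] se [0.1  0.09 0.09] tcp [0.59264 0.00657 0.12408] [2.e-05 1.e-05 3.e-05] [180.     0.   -73.44] 0.023894066639688617
```

View pics/s15.png

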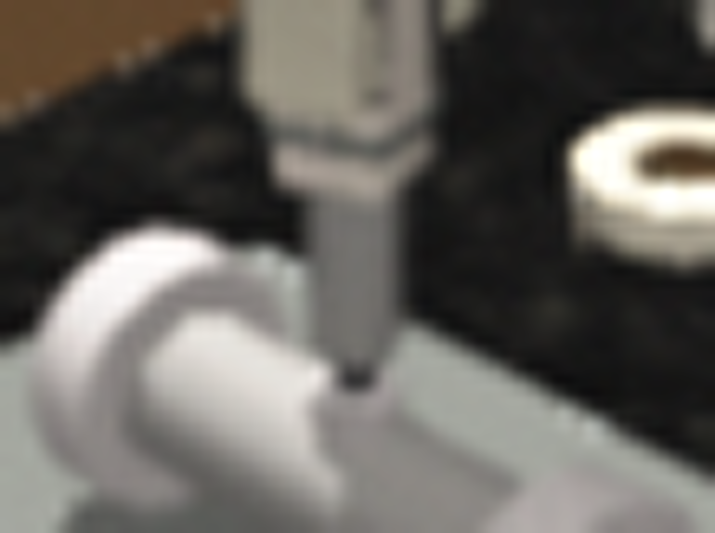

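View pics/w15.png

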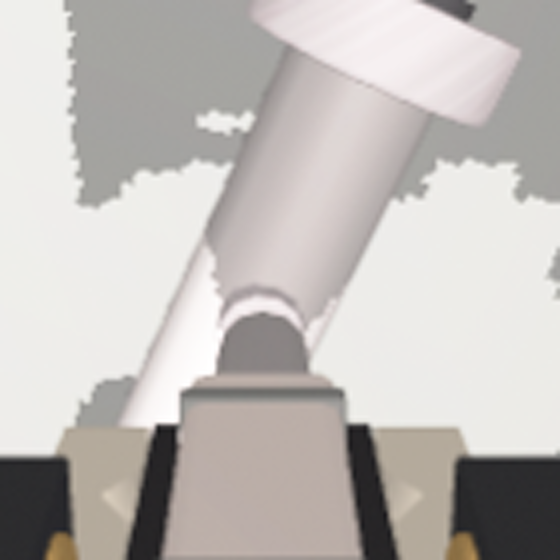

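```bash
python3 -c "
from plant import *
print(close_job())"
```

```text
the job is handed in; nothing more can be done
None
```

I handed the job in at about 21 s of the 58 s allowed, with the probe still held and pressing on the pad. I don't have a verdict, since the hand-in call reports none.

**Cylinder:** I rolled it about 34 mm away from the robot by pushing the barrel with a half-closed gripper. The last images show the pad facing up, within about 1° by my estimate. I opened the fingers before lifting away, so the cylinder was released on the mat.

**Probe:** I gripped it by the handle, lifted it clear of the stand and set it on the pad.

**Last checks:**
- **Press:** the force rose 3.5 N from the free-hanging reading, which means the tip is pushed in about 4.2 mm of its 8 mm.
- **Centring:** the scene and wrist cameras put the tip within about 1 mm of the pad's centre.
- **Tool:** it points straight down and its position was steady to under 0.1 mm.

**Disagreement:** the three cameras' positions for the pad differed by up to about 6 mm. I placed the tip by comparing tip and pad within the same image instead.

**Bystanders:** I moved nothing near the bottle, tape roll or funnel, but I did not measure their positions at the end.

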